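Clamp the two halves of a display stand in a ratchet clamp

TASK

Stand the loose half of the black display stand on the bed of the ratchet clamp, between the moving jaw and the half already there, rebated faces towards each other and ends in line. Then pump the clamp's lever, one short stroke after another, until the jaw has closed the two halves tight together against the fixed jaw and the lever goes firm; let the lever spring back and leave everything clamped. Drive the jaw only with its lever, do not force the lever once it is firm, and leave the finished picture, bottle, scissors and glue tube where they are.

Things in the scene. Friction and masses are not known exactly. Their poses are not given: they have to be found in the camera images.
- clamp: Fixed bench clamp: aluminium bed 275 mm long, 56 mm wide, top 15 mm above the table, with dark steel jaws, a rack and a lever at one side. Origin on the table under the bed; x along the bed in the closing direction (moving jaw to fixed jaw), y to the lever's side, z up. Jaws 20 mm long (x), 40 mm wide (y), rising to 60 mm above the table. The bed spans x -152 to +123 mm.
- fixed_face (a point): Centre of the fixed jaw's gripping face, 38 mm above the table, at clamp x +90 mm, y 0. Axes as the clamp's.
- jaw_face (a point): Centre of the moving jaw's gripping face (a dark steel block, to be moved only by the lever, not pushed by hand), 38 mm above the table, at clamp x = -14 mm + jaw joint, y 0. Axes as the clamp's. A toothed steel rack, 21 mm wide and below 34 mm above the table, runs 135 mm back from the face along the bed.
- jaw (a joint): Travel of the moving jaw in m: 0 fully open, grows as it closes; with both 22 mm halves clamped it reads about 0.060. It starts between 0.002 and 0.026. The rack has 10 mm teeth: a full lever stroke moves it about 10 mm (the first 0 to 15 mm, the last less), so 4 to 7 strokes are needed; it stays where it is left (about 10 N of drag).
- lever (a joint): Lever swing in rad about a vertical hinge: 0 at rest, 0.60 at its stop. It grows anticlockwise seen from above, the post moving towards clamp -x (against the closing direction). A stroke drives the jaw; a spring brings the lever back. Only a stroke from 0 catches the next tooth. The post needs 4 to 8 N; with the halves clamped it goes firm well short of the stop (near 0.3) and may take 25 N.
- lever_post (a point): Half-way up the upright black grip post at the lever's end: 20 mm in diameter, from 45 to 90 mm above the table, this point at 68 mm. It moves with the lever. The lever's flat steel bar below it, 14 mm wide, spans 38 to 46 mm above the table.
- lever_hinge (a point): On the lever's vertical hinge axis, 68 mm above the table (nothing is there: the hinge itself is below 48 mm). The post's axis is 105 mm from it.
- half_a_face (a point): The half already in the clamp, loose, with its back 0 to 3 mm from the fixed jaw: centre of its mating face, 23 mm above its underside. Its x axis points out of the mating face (towards the moving jaw), y along its length, z up. Same shape as the other half.
- half_b_center (a point): The loose half, on the table, upright, black plastic, about 90 g: a foot 22 mm thick (x), 100 mm long (y), 10 mm high, under a block 22 mm thick, 50 mm long, from 10 to 46 mm high. The block's top 14 mm is cut back 5 mm on the mating (+x) side: the rebate. This point: mid-thickness, mid-length, 23 mm above the underside. x out of the mating face, y along it, z up. Grip the block's ends.
- half_b_face (a point): Centre of the loose half's mating face, 11 mm along +x from its centre point. Axes as the half's.
- half_b: The loose half: origin at the centre of its underside, axes as for its centre point.
- display: Finished sand picture, not to be disturbed: a glass disc 140 mm across and 10 mm thick (its faces look along x) upright in a black foot 46 mm (x) x 120 mm (y); 162 mm tall. Origin at the centre of the underside.
- bottle: Small capped glass bottle, not to be disturbed: 34 mm in diameter, 65 mm tall. Origin at the centre of the underside.
- scissors: Scissors lying flat, not to be disturbed: from 62 mm behind to 90 mm ahead of the origin along x, 80 mm wide, 8 mm high. Origin on the underside near the pivot.
- tube: White glue tube lying flat, not to be disturbed: 98 mm along x, 30 mm wide, 14 mm high. Origin near the centre of the underside.
Things that resemble listed ones, but are neither listed nor needed, are in the scene too. What is shaped like the half_b but red is not meant.

How it is judged:
By the outcome, as a careful person would: the job done as asked, in the order asked, and still so for the second after the job is handed in, with the robot touching nothing.
It also fails if it takes over 58 s, if anything falls off the work surface, if the arm or the gripper's body presses on something with over 40 N, if the wrist force passes 120 N, or if a joint passes its speed limit or range.

ROBOT

A 7-joint arm with a two-finger parallel gripper is mounted at the origin on the work surface. World frame = base frame: x ahead of the robot, y to its left, z up, the work surface at z = 0. Lengths are in m, angles in rad, forces in N, time in s.
With the tool pointing down it reaches from about 0.4 to 0.875 m from the base axis. Payload 4.4 kg.
Tool frame: the origin (TCP) lies on the centre line of the jaws, within the pads' length; the fingertips stand 25 mm ahead of it and the grasp point (between the pads) lies 6 mm ahead of it; z points along the fingers, y is the line along which they close (so a half turn about z gives the same grasp; the last joint's range is limited). The gripper opens to 85 mm and grips with 20 to 120 N. Pads are 22 mm wide; open, the fingers measure 114 mm over their backs; the gripper's body (76 mm by 85 mm) begins 54 mm behind the grasp point. The pads swing forward as they close: fully open they stand 13 mm farther back than shut.
Start: joints at [1.039, 0.628, 0.038, 1.517, -0.027, 0.996, -0.02], TCP at [0.292, -0.581, 0.223] pointing down, gripper open.
Joint ranges: [-3.06, 3.06], [-0.37, 2.12], [-1.25, 1.32], [0.18, 2.47], [-1.1, 4.24], [0.23, 1.98], [-2.94, 2.94]. Speed limits (rad/s): [2.57, 2.57, 3.14, 3.14, 3.14, 3.14, 3.14].

INTERFACE

Orientations are given as a unit quaternion [x, y, z, w].
In Python, from workcell import arm, eyes gives the robot as it stands.
- The arm moves only by the tool play_rows, never from a script. Its argument "targets" is a list that holds one entry, the list of rows, each a list of 7 numbers: the turn, a rotation vector about the tool's x, y, z in rad, then the shift along the tool's x, y, z in m, then the finger opening in m, from 0 to 0.0854. A call has 1 to 12 rows; each row shifts and turns the commanded pose from where the row before left it, along the tool's axes as they then stand; what a row does not reach is not made up. A row lasts 1/8 s, in which the tool goes at most 62.5 mm and 10.7 degrees, less where a joint would pass 70% of its speed; a pose out of reach is approached as far as the arm can. A call is refused whole if a number of a shift passes 0.0625 or a number of a turn 0.188, either way. A call with a gripper value outside its range is refused whole. The fingers move at their own pace and stop on an object; the grip force is fixed at half the most. Time passes only in rows, so rows that do not move let the fingers close. It gives the time, the measured TCP pose, the force, the opening and the grip force at its end, in the units of the state.
- arm.get_state(): the state, without advancing time (a new reading comes with each control period).
- eyes.grab_frame(name): name is "scene" or "top" or "wrist"; returns a dict with "color" (480x640x3 uint8, red, green, blue), "range_z" (480x640 float32, m along the optical axis (not along the pixel's ray), 0 where there is no reading), "fx", "fy", "cx", "cy" (pixels), "R" (3x3) and "t" (3): a world point X has camera coordinates R X + t; the wrist camera has in their place "mount" (4x4, takes a point from camera to tool coordinates, whose origin is the TCP and whose axes are the flange's). Camera axes: x right, y down, z forward; pixel columns grow to the right and rows downward; lengths in m; the calibration is good to about 2 mm. A picture is of the moment at which its call begins: read the wrist's pose just before it.
- arm.finish_job(): hands the job in; it is judged then, once.
Trained networks look in a picture, given as the dict that the camera call returned (one of the last four; its "shot" number tells which), for a name from the list of things; names that differ only in an ending like _2 or _b are one class to them, and where a whole thing is asked for, a point or a joint stands for the part that bears it (a point fixed in the world has none). Each returns a list of dicts, best first, with "score" (0 to 1); they miss things now and then, are a little off and sometimes report something else, mostly with a low value. They report only what shows in the picture. A call takes as long as a camera call. They do not tell look-alikes from the thing itself.
- eyes.trace(picture, name): "pixels" (480x640 bool, what is visible of it) and "pixel" ([row, column] in pixels, amid what is visible of it).
- eyes.place_of(picture, name): "pixel" ([row, column] in pixels: a listed point, or the origin of a listed thing).
The state is a dict: "t": time; "joint_positions": joint angles; "qvel": joint speeds; "effort": joint torques, N m; "position": TCP position; "eef_rot": TCP orientation; "contact_force": force on the tool from outside, world axes, zero at the start; "wrist_torque": the same for the moment, N m; "finger_gap": finger opening in m; "gripper_force": force on a finger pad.
Only numpy, scipy, OpenCV 4.12 (cv2) and the standard library are available. Lean on these libraries where they do the work, as an engineer would, in place of code of your own. Each camera call takes 0.05 s, during which the arm holds its last target. There are 200 camera calls.

## Working session

There is one attempt and no reset: what is moved stays moved. The work goes in short steps, Python scripts to look and compute and a tool call to move; the robot and the scene stay as the last step left them, time stands still between calls to the robot, and variables do not carry over. Pictures are saved under pics/ and viewed, at most 10 in all, crops included, and the job is handed in when it is done.

Besides the shell and the picture viewer there is one more tool, called after "Request:" by a JSON object that holds its "name" and its "arguments". play_rows: Moves the arm, as the interface text tells. Its arguments: {"type":"object","properties":{"targets":{"type":"array","items":{"type":"array","items":{"type":"array","items":{"type":"number"}}}}},"required":["targets"]}

```bash
mkdir -p pics; ls; cat > h.py <<'E'
import numpy as np, cv2
from scipy.spatial.transform import Rotation as Ro
from workcell import arm, eyes
def world(f,s=None):
    d=f["range_z"]; v,u=np.mgrid[0:480,0:640]
    P=np.stack([(u-f["cx"])/f["fx"]*d,(v-f["cy"])/f["fy"]*d,d],-1)
    if "R" in f and f["R"] is not None: return (P-np.array(f["t"]))@np.array(f["R"])
    M=np.array(f["mount"]); T=P@M[:3,:3].T+M[:3,3]
    return T@Ro.from_quat(s["eef_rot"]).as_matrix().T+np.array(s["position"])
def onz(f,px,z,s=None):
    r=np.array([(px[1]-f["cx"])/f["fx"],(px[0]-f["cy"])/f["fy"],1.])
    if "R" in f: R=np.array(f["R"]);o=-R.T@np.array(f["t"]);d=R.T@r
    else:
        M=np.array(f["mount"]);A=Ro.from_quat(s["eef_rot"]).as_matrix()
        d=A@M[:3,:3]@r;o=A@M[:3,3]+np.array(s["position"])
    return o+d*(z-o[2])/d[2]
def save(f,n): cv2.imwrite("pics/"+n,cv2.cvtColor(f["color"],cv2.COLOR_RGB2BGR))
E
python3 - <<'E'
from h import *
np.set_printoptions(precision=4,suppress=True)
print(arm.get_state())
Z=dict(fixed_face=.038,jaw_face=.038,lever_post=.068,lever_hinge=.068,half_a_face=.038,half_b_center=.023,half_b_face=.023,clamp=0,display=0,bottle=0,scissors=0,tube=0)
for c in("top","scene"):
    f=eyes.grab_frame(c); save(f,c+"0.png")
    for n,z in Z.items():
        for r in eyes.place_of(f,n)[:3]:
            print(c,n,round(r["score"],2),np.round(r["pixel"]),onz(f,r["pixel"],z))
E
```

```text
pics
{'t': 0.0, 'joint_positions': array([ 1.0392,  0.6293,  0.0385,  1.5184, -0.027 ,  0.9963, -0.02  ]), 'qvel': array([ 0.    ,  0.002 , -0.0009, -0.0003,  0.0002,  0.0005, -0.0002]), 'effort': array([  0.0009, -56.3401,   1.2263, -19.3448,   0.0109,   0.0103,
        -0.    ]), 'position': array([ 0.2917, -0.5802,  0.222 ]), 'eef_rot': array([ 0.973 ,  0.2308, -0.0002, -0.0009]), 'contact_force': array([-0.3772,  0.2213,  0.0764]), 'wrist_torque': array([-0.03  , -0.0277, -0.0058]), 'gripper_force': 0.0, 'finger_gap': 0.0853379650970277}
top fixed_face 0.6 [211. 298.] [0.654 0.1   0.038]
top fixed_face 0.27 [216. 336.] [0.6384 0.0058 0.038 ]
top jaw_face 0.64 [215. 335.] [0.6409 0.009  0.038 ]
top lever_post 0.55 [279. 345.] [ 0.4816 -0.0126  0.068 ]
top lever_hinge 0.8 [239. 360.] [ 0.5785 -0.049   0.068 ]
top half_a_face 0.83 [217. 309.] [0.6381 0.0727 0.038 ]
top half_b_center 0.8 [335. 203.] [0.351  0.3411 0.023 ]
top half_b_center 0.74 [315. 256.] [0.3986 0.2094 0.023 ]
top half_b_center 0.72 [276. 204.] [0.4967 0.3373 0.023 ]
top half_b_face 0.92 [312. 249.] [0.4051 0.2265 
[... 870 characters left out ...]
 0.0978 0.068 ]
scene half_a_face 0.76 [266. 319.] [0.6354 0.0818 0.038 ]
scene half_b_center 0.89 [308. 504.] [0.5994 0.4259 0.023 ]
scene half_b_center 0.8 [259. 461.] [0.4944 0.33   0.023 ]
scene half_b_center 0.77 [222. 480.] [0.3597 0.3472 0.023 ]
scene half_b_face 0.92 [260. 465.] [0.4959 0.3382 0.023 ]
scene half_b_face 0.89 [317. 511.] [0.6172 0.4401 0.023 ]
scene half_b_face 0.88 [222. 485.] [0.3582 0.3582 0.023 ]
scene clamp 0.84 [274. 289.] [ 0.6405  0.0203 -0.    ]
scene display 0.55 [331. 397.] [0.7025 0.2576 0.    ]
scene bottle 0.82 [229. 356.] [0.4541 0.1    0.    ]
scene scissors 0.57 [195. 168.] [ 0.5012 -0.3443  0.    ]
scene tube 0.74 [310. 200.] [ 0.7903 -0.0955 -0.    ]
```

```bash
python3 -c "
import cv2
a=cv2.imread('pics/top0.png')[120:380,160:420];cv2.imwrite('pics/topc.png',cv2.resize(a,(600,600),interpolation=2))"
```

```text
(no output)
```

View pics/topc.png

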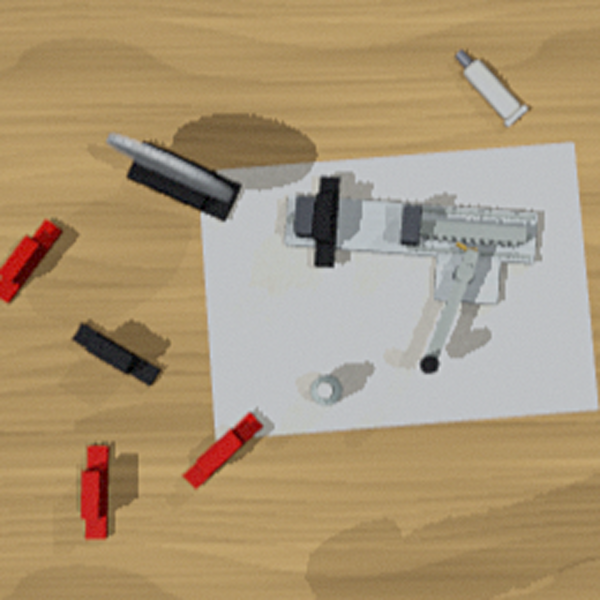

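View pics/scene0.png

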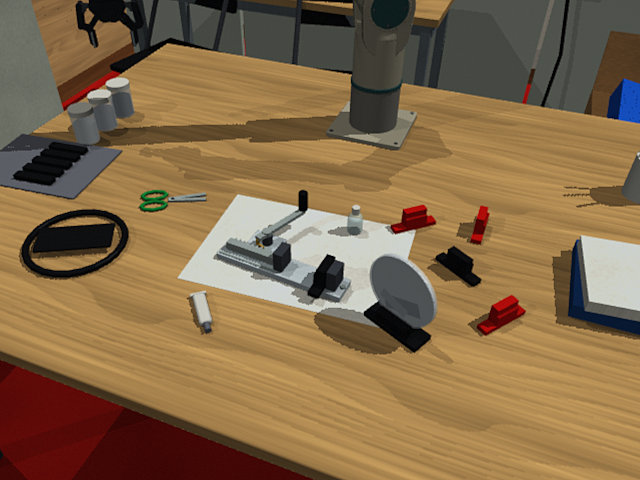

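The loose black half is at about top px (273,211), with three red look-alikes around it. The clamp closes toward world +y, and the lever post is at about (279,345). Next I measure the yaw angles.

```bash
python3 - <<'E'
from h import *
np.set_printoptions(precision=4,suppress=True)
f=eyes.grab_frame("top"); W=world(f); C=f["color"].astype(int)
def box(m,n):
    p=W[m][:,:2]; (c,s,a)=cv2.minAreaRect((p*1000).astype(np.float32)); print(n,m.sum(),c,s,a)
dark=C.max(-1)<60
m=dark&(abs(W[...,0]-.497)<.07)&(abs(W[...,1]-.335)<.07)&(W[...,2]>.004)&(W[...,2]<.06); box(m,"b all")
box(m&(W[...,2]>.036),"b top");print(np.unique(np.round(W[m][:,2],3),return_counts=True))
cl=(abs(W[...,0]-.64)<.06)&(abs(W[...,1]-.08)<.05)&(W[...,2]>.018)&(W[...,2]<.07)&dark
box(cl,"a/jaw")
cl=(abs(W[...,0]-.63)<.07)&(abs(W[...,1])<.17)&(W[...,2]>.008)&(W[...,2]<.022); box(cl,"bed")
po=(abs(W[...,0]-.485)<.04)&(abs(W[...,1]+.008)<.04)&(W[...,2]>.075); box(po,"post"); print(W[po].mean(0))
j=(abs(W[...,0]-.64)<.04)&(abs(W[...,1]+.01)<.04)&(W[...,2]>.05); box(j,"jaw"); 
j=(abs(W[...,0]-.64)<.06)&(abs(W[...,1]-.1)<.04)&(W[...,2]>.05); box(j,"fixed+a")
d=(abs(W[...,0]-.69)<.1)&(abs(W[...,1]-.25)<.1)&(W[...,2]>.005); box(d,"display")
g=eyes.grab_frame("wrist"); print(g["mount"],g["fx"])
E
```

```text
b all 327 (504.6220397949219, 325.3578186035156) (98.47991943359375, 21.221593856811523) 58.19853973388672
b top 158 (505.2850646972656, 326.1883850097656) (50.6906852722168, 20.6583309173584) 58.62455368041992
(array([0.004, 0.005, 0.006, 0.007, 0.008, 0.009, 0.01 , 0.011, 0.012,
       0.013, 0.014, 0.015, 0.016, 0.017, 0.019, 0.02 , 0.021, 0.022,
       0.023, 0.025, 0.026, 0.027, 0.028, 0.029, 0.03 , 0.031, 0.032,
       0.033, 0.034, 0.035, 0.036, 0.037, 0.038, 0.039, 0.04 , 0.041,
       0.042, 0.043, 0.044, 0.045, 0.046, 0.047, 0.048, 0.049, 0.05 ,
       0.051, 0.053]), array([ 1,  5,  4, 13, 14, 18, 20, 19, 10, 12,  9,  2,  1,  1,  2,  3,  1,
        2,  1,  1,  1,  1,  5,  1,  3,  6,  1,  6,  5,  1,  2,  3,  1,  2,
        5,  4,  9, 13, 14, 20, 19, 22, 18, 13,  9,  2,  2]))
a/jaw 358 (644.6072387695312, 101.37651824951172) (38.46371841430664, 96.29231262207031) 83.45858001708984
bed 1838 (622.75390625, -4.7261962890625) (321.32427978515625, 132.98190307617188) 87.06603240966797
post 1245 (475.52227783203125, 0.39342498779296875) (17.17605209350586, 52.87697219848633) 38.663848876953125
[0.4666 0.0247 1.2866]
jaw 136 (636.0322265625, 2.880507469177246) (20.024641036987305, 40.26631164550781) 83.53457641601562
fixed+a 290 (645.6012573242188, 104.8097915649414) (42.02048873901367, 50.342979431152344) 83.96632385253906
display 1231 (689.15380859375, 249.94171142578125) (197.67593383789062, 196.94705200195312) 89.6688003540039
[[-0.0009 -0.9607 -0.2776  0.0704]
 [ 1.     -0.0009 -0.      0.0004]
 [-0.0002 -0.2776  0.9607 -0.1516]
 [ 0.      0.      0.      1.    ]] 381.1377684332332
```

Request:
{"name": "play_rows", "arguments": {"targets": [[[0,0,0,0.0397,-0.0477,0,0.085],[0,0,0,0.0397,-0.0477,0,0.085],[0,0,0,0.0397,-0.0477,0,0.085],[0,0,0,0.0397,-0.0477,0,0.085],[0,0,0,0.0397,-0.0477,0,0.085],[0,0,0,0.0397,-0.0477,0,0.085],[0,0,0,0.0397,-0.0477,0,0.085],[0,0,0,0.0397,-0.0477,0,0.085],[0,0,0,0.0397,-0.0477,0,0.085],[0,0,0,0.0397,-0.0477,0,0.085],[0,0,0,0.0397,-0.0477,0,0.085],[0,0,0,0.0397,-0.0477,0,0.085]]]}}

```text
t: 2.9
position: [0.4611, 0.1466, 0.2233]
eef_rot: [0.973, 0.231, 0.001, 0.0]
contact_force: [1.1, -1.3, 0.6]
finger_gap: 0.0851
gripper_force: 0.0
```

Request:
{"name": "play_rows", "arguments": {"targets": [[[0,0,0,0.0397,-0.0477,0,0.085],[0,0,0,0.0397,-0.0477,0,0.085],[0,0,0,0.0397,-0.0477,0,0.085],[0,0,0,0,0,0,0.085],[0,0,0,0,0,0,0.085]]]}}

```text
t: 3.52
position: [0.5025, 0.3251, 0.2225]
eef_rot: [0.973, 0.231, -0.0, 0.001]
contact_force: [-1.7, -0.5, -0.5]
finger_gap: 0.0848
gripper_force: 0.0
```

```bash
cat > look.py <<'E'
from h import *
import sys
np.set_printoptions(precision=4,suppress=True)
s=arm.get_state(); f=eyes.grab_frame("wrist"); save(f,sys.argv[1]+".png"); W=world(f,s)
np.savez("l.npz",W=W,C=f["color"])
print(s["t"],s["joint_positions"],s["position"],s["eef_rot"])
C=f["color"].astype(int)
m=(C.max(-1)<70)&(abs(W[...,0]-.505)<.08)&(abs(W[...,1]-.326)<.08)&(f["range_z"]>0)
for lo,hi,n in((.04,.05,"top"),(.028,.036,"rebate"),(.006,.014,"foot")):
    k=m&(W[...,2]>lo)&(W[...,2]<hi)
    if k.sum()>5: print(n,k.sum(),W[k].mean(0),cv2.minAreaRect((W[k][:,:2]*1000).astype(np.float32)))
for n in("half_b_center","half_b_face"):
    for r in eyes.place_of(f,n): print(n,r["score"],r["pixel"],onz(f,r["pixel"],.023,s))
E
python3 look.py w1
```

```text
3.525 [-0.565   0.5544 -0.0891  1.6647  0.0597  0.9264 -1.7818] [0.5025 0.3251 0.2225] [ 0.973   0.2308 -0.0005  0.0007]
top 1143 [0.5068 0.3267 0.0464] ((506.2630920410156, 326.27294921875), (50.03953170776367, 17.18732452392578), 58.11792755126953)
rebate 221 [0.501  0.3324 0.0325] ((504.3708801269531, 327.8121643066406), (49.355255126953125, 22.02151870727539), 58.507781982421875)
foot 1012 [0.5096 0.3349 0.0106] ((504.2928161621094, 327.549072265625), (99.57858276367188, 21.93170166015625), 58.38020324707031)
half_b_center 0.92 [347.0, 363.5] [0.3949 0.2109 0.023 ]
half_b_center 0.83 [325.4, 228.0] [0.3548 0.3472 0.023 ]
half_b_center 0.59 [204.3, 312.6] [0.5061 0.3261 0.023 ]
half_b_center 0.55 [42.2, 259.8] [0.6087 0.4268 0.023 ]
half_b_face 0.79 [212.2, 296.1] [0.4924 0.3366 0.023 ]
half_b_face 0.61 [337.5, 360.6] [0.4034 0.2189 0.023 ]
half_b_face 0.55 [321.6, 218.5] [0.3544 0.3576 0.023 ]
```

View pics/w1.png

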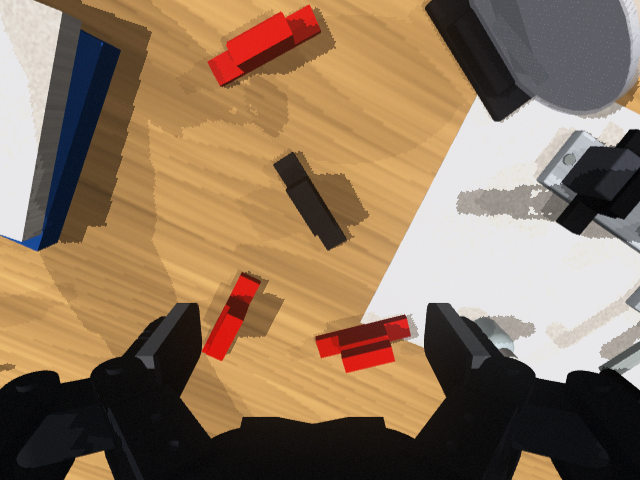

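Request:
{"name": "play_rows", "arguments": {"targets": [[[0,0,-0.177,0,0,0,0.085],[0,0,-0.177,0,0,0,0.085],[0,0,-0.177,0,0,0,0.085],[0,0,-0.177,0,0,0,0.085],[0,0,-0.177,0,0,0,0.085],[0,0,-0.177,0,0,0,0.085],[0,0,-0.177,0,0,0,0.085],[0,0,-0.177,0,0,0,0.085],[0,0,-0.177,0,0,0,0.085],[0,0,-0.177,0,0,0,0.085],[0,0,-0.177,0,0,0,0.085],[0,0,-0.177,0,0,0,0.085]]]}}

```text
t: 5.18
position: [0.5032, 0.3242, 0.2232]
eef_rot: [0.271, 0.963, -0.0, 0.0]
contact_force: [-0.3, -0.8, -0.6]
finger_gap: 0.085
gripper_force: 0.0
```

Request:
{"name": "play_rows", "arguments": {"targets": [[[0,0,0,0,0.003,0.05,0.085],[0,0,0,0,0,0.05,0.085],[0,0,0,0,0,0,0.085],[0,0,0,0,0,0,0.085]]]}}

```text
t: 5.68
position: [0.5052, 0.3289, 0.1247]
eef_rot: [0.273, 0.962, 0.001, 0.001]
contact_force: [0.5, -0.3, 0.6]
finger_gap: 0.0854
gripper_force: 0.0
```

```bash
python3 look.py w2; python3 -c "
from h import *
print(Ro.from_quat(arm.get_state()['eef_rot']).as_matrix().round(4))"
```

```text
5.675 [-0.2618  0.7452 -0.5967  1.7371  0.5442  0.8279 -0.0941] [0.5052 0.3289 0.1247] [0.2728 0.9621 0.0009 0.0008]
top 2183 [0.5053 0.3267 0.0464] ((506.00555419921875, 326.2120361328125), (49.84003829956055, 17.262575149536133), 58.361724853515625)
rebate 780 [0.4969 0.3322 0.0325] ((496.9506530761719, 331.9557189941406), (49.99510192871094, 6.015456199645996), 57.8759765625)
foot 2089 [0.5022 0.3283 0.0105] ((503.9123840332031, 327.70684814453125), (99.842041015625, 22.19354820251465), 58.315303802490234)
half_b_center 0.9 [237.6, 310.1] [0.5053 0.3266 0.023 ]
half_b_center 0.89 [195.0, 77.4] [0.3984 0.2101 0.023 ]
half_b_center 0.87 [7.8, 205.3] [0.3537 0.3483 0.023 ]
half_b_center 0.78 [285.4, 503.0] [0.6086 0.4256 0.023 ]
half_b_face 0.91 [218.1, 309.9] [0.4935 0.3338 0.023 ]
half_b_face 0.91 [286.3, 516.7] [0.6144 0.4337 0.023 ]
half_b_face 0.85 [197.5, 92.4] [0.4049 0.2175 0.023 ]
half_b_face 0.24 [329.0, 38.7] [0.4593 0.1185 0.023 ]
[[-0.8514  0.5246  0.0034]
 [ 0.5246  0.8514  0.0022]
 [-0.0017  0.0036 -1.    ]]
```

Request:
{"name": "play_rows", "arguments": {"targets": [[[0,0,0,0,-0.0017,0.03,0.085],[0,0,0,0,0,0.03,0.085],[0,0,0,0,0,0.027,0.085],[0,0,0,0,0,0,0.085],[0,0,0,0,0,0,0.04],[0,0,0,0,0,0,0.04],[0,0,0,0,0,0,0.04],[0,0,0,0,0,0,0.04],[0,0,0,0,0,0,0.04]]]}}

```text
t: 6.95
position: [0.5035, 0.3272, 0.0362]
eef_rot: [0.272, 0.962, 0.0, 0.0]
contact_force: [0.0, -0.3, 2.2]
finger_gap: 0.04
gripper_force: 1.1
```

```bash
python3 - <<'E'
from h import *
np.set_printoptions(precision=4,suppress=True)
s=arm.get_state(); print(s["position"],s["finger_gap"],s["gripper_force"],s["contact_force"])
f=eyes.grab_frame("top");save(f,"top2.png"); W=world(f)
print(W[300,100])
E
```

```text
[0.5035 0.3272 0.0362] 0.04003315061633323 1.1444035358726978 [ 0.0282 -0.321   2.1988]
[0.4429 0.5833 0.0547]
```

```bash
python3 look.py w3
```

```text
7.0 [-0.3129  0.8602 -0.5098  1.7868  0.6421  0.6662 -0.1749] [0.5035 0.3271 0.0362] [0.2724 0.9622 0.0001 0.0002]
top 4394 [0.5043 0.326  0.0462] ((504.2615051269531, 326.218017578125), (41.290199279785156, 21.467483520507812), 59.42949295043945)
rebate 1985 [0.4967 0.3318 0.0325] ((496.8265075683594, 331.8340148925781), (50.189109802246094, 6.3487138748168945), 58.340126037597656)
foot 4196 [0.5015 0.3292 0.0105] ((503.627197265625, 327.59674072265625), (100.1368637084961, 22.879732131958008), 58.293277740478516)
half_b_center 0.7 [356.9, 592.8] [0.608  0.4251 0.023 ]
half_b_center 0.61 [289.7, 320.2] [0.5064 0.329  0.023 ]
half_b_face 0.73 [356.0, 616.8] [0.6138 0.4354 0.023 ]
half_b_face 0.71 [264.3, 311.8] [0.4936 0.3323 0.023 ]
```

View pics/w3.png

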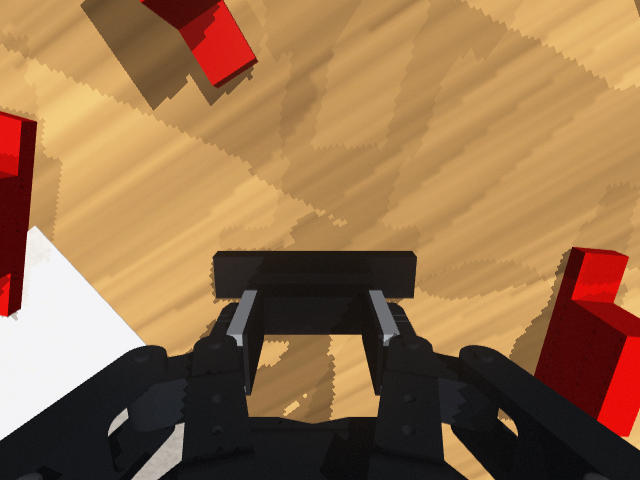

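```bash
python3 - <<'E'
from h import *
np.set_printoptions(precision=4,suppress=True)
W=np.load("l.npz")["W"]; s=arm.get_state(); A=Ro.from_quat(s["eef_rot"]).as_matrix()
for p in [(293,245),(300,240),(293,250),(330,255),(293,380),(300,385),(340,375),(300,310),(325,310),(331,310),(270,310),(360,255),(385,250)]:
    print(p,W[p],(W[p]-s["position"])@A)
E
```

```text
(293, 245) [0.4807 0.3103 0.0537] [ 0.0106 -0.0263 -0.0175]
(300, 240) [0.4802 0.3097 0.0601] [ 0.0107 -0.0271 -0.0238]
(293, 250) [0.4814 0.3123 0.0547] [ 0.0111 -0.0242 -0.0184]
(330, 255) [0.49   0.3112 0.0684] [ 0.0032 -0.0207 -0.0322]
(293, 380) [0.5074 0.3542 0.0544] [ 0.0109  0.0251 -0.0182]
(300, 385) [0.5079 0.3549 0.0604] [ 0.0108  0.0259 -0.0242]
(340, 375) [0.5093 0.3466 0.0786] [ 0.0052  0.0196 -0.0424]
(300, 310) [0.4993 0.3279 0.0459] [ 0.004  -0.0016 -0.0097]
(325, 310) [0.5087 0.3221 0.0464] [-0.007  -0.0016 -0.0102]
(331, 310) [0.5113 0.3205 0.0457] [-0.0102 -0.0016 -0.0095]
(270, 310) [0.4934 0.3315 0.0296] [ 0.0109 -0.0016  0.0066]
(360, 255) [0.4979 0.3066 0.0728] [-0.0059 -0.0205 -0.0366]
(385, 250) [0.4998 0.3051 0.083 ] [-0.0084 -0.0207 -0.0468]
```

Request:
{"name": "play_rows", "arguments": {"targets": [[[0,0,0,0,0,-0.03,0.04],[0,0,0,0,0,-0.04,0.05],[0,0,0,0,0,0,0.05],[0,0,0,0,0,0,0.05]]]}}

```text
t: 7.65
position: [0.5031, 0.3266, 0.1054]
eef_rot: [0.272, 0.962, -0.0, -0.0]
contact_force: [-0.5, 0.1, 0.1]
finger_gap: 0.0503
gripper_force: 0.0
```

```bash
python3 look.py w4; python3 - <<'E'
from h import *
np.set_printoptions(precision=4,suppress=True)
W=np.load("l.npz")["W"]; s=arm.get_state(); print(s["finger_gap"],s["contact_force"]);A=Ro.from_quat(s["eef_rot"]).as_matrix()
T=(W-s["position"])@A
for sg in(1,-1):
    k=(sg*T[...,1]>.015)&(sg*T[...,1]<.06)&(T[...,2]<.03)&(abs(T[...,0])<.03)&(T[...,2]>-.08)
    t=T[k]; i=np.argsort(-t[:,2])[:400:40]; print(k.sum()); print(t[i])
E
```

```text
7.65 [-0.2696  0.7678 -0.5813  1.7553  0.5656  0.7925 -0.1118] [0.5031 0.3266 0.1054] [ 0.2725  0.9622 -0.0004 -0.0001]
top 2571 [0.5052 0.3267 0.0463] ((505.9919738769531, 326.1969299316406), (49.90884017944336, 17.397775650024414), 58.21302795410156)
rebate 925 [0.4968 0.332  0.0326] ((496.99273681640625, 331.94232177734375), (49.723228454589844, 5.904669761657715), 58.585304260253906)
foot 2368 [0.5022 0.3283 0.0105] ((503.88970947265625, 327.547119140625), (99.613037109375, 22.29611587524414), 58.407657623291016)
half_b_center 0.91 [301.0, 522.1] [0.6106 0.4248 0.023 ]
half_b_center 0.77 [243.3, 316.4] [0.5038 0.3285 0.023 ]
half_b_center 0.74 [200.1, 61.4] [0.3968 0.2085 0.023 ]
half_b_face 0.82 [225.4, 312.6] [0.4924 0.3327 0.023 ]
half_b_face 0.55 [297.0, 535.4] [0.6126 0.4335 0.023 ]
0.050378070663233514 [-0.7278  0.3633  0.4065]
13728
[[-0.0055  0.0249 -0.0125]
 [-0.0033  0.0248 -0.015 ]
 [ 0.0003  0.0248 -0.0167]
 [ 0.0098  0.0249 -0.0179]
 [ 0.0102  0.0266 -0.0187]
 [ 0.0081  0.0247 -0.0196]
 [-0.003   0.0247 -0.0202]
 [ 0.0062  0.0348 -0.0209]
 [ 0.0111  0.0279 -0.0217]
 [ 0.0102  0.0304 -0.0224]]
13816
[[ 0.0023 -0.0253 -0.0126]
 [ 0.0034 -0.0253 -0.0149]
 [-0.0059 -0.0251 -0.0165]
 [-0.0034 -0.0252 -0.0177]
 [ 0.0001 -0.0252 -0.0187]
 [ 0.0066 -0.0358 -0.0196]
 [-0.0024 -0.0251 -0.0203]
 [ 0.0105 -0.0266 -0.021 ]
 [-0.0026 -0.0253 -0.0216]
 [ 0.0062 -0.0379 -0.0223]]
```

View pics/w4.png

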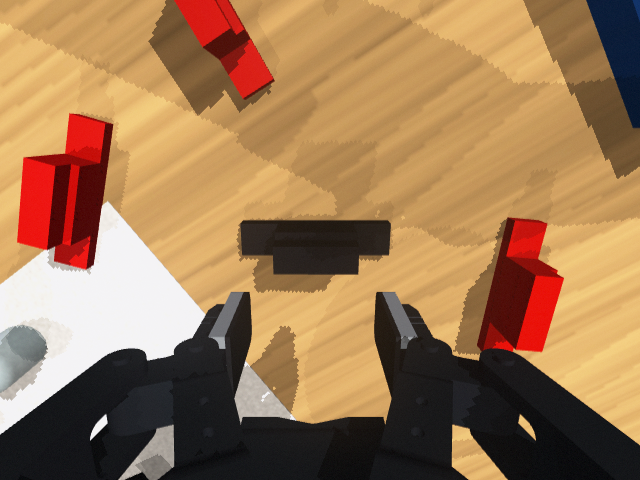

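The picture shows the half upright at px (245,315), undisturbed. By depth the fingertips sit about 12 mm behind the reported TCP, not ahead of it. So the first grip closed on top of the block. I'll go about 33 mm deeper and watch the force.

Request:
{"name": "play_rows", "arguments": {"targets": [[[0,0,0,0,0.0013,0.03,0.068],[0,0,0,0,0,0.03,0.068],[0,0,0,0,0,0.02,0.068],[0,0,0,0,0,0.01,0.068],[0,0,0,0,0,0,0.068]]]}}

```text
t: 8.43
position: [0.5038, 0.3281, 0.0154]
eef_rot: [0.272, 0.962, -0.0, -0.0]
contact_force: [0.7, -0.1, 0.4]
finger_gap: 0.068
gripper_force: 0.0
```

Request:
{"name": "play_rows", "arguments": {"targets": [[[0,0,0,0,0,0.006,0.068],[0,0,0,0,0,0.005,0.068],[0,0,0,0,0,0,0.068],[0,0,0,0,0,0,0.04],[0,0,0,0,0,0,0.04],[0,0,0,0,0,0,0.04],[0,0,0,0,0,0,0.04]]]}}

```text
t: 9.3
position: [0.5044, 0.3285, 0.0054]
eef_rot: [0.272, 0.962, 0.0, 0.0]
contact_force: [0.6, -0.3, 5.4]
finger_gap: 0.0491
gripper_force: 63.0
```

Request:
{"name": "play_rows", "arguments": {"targets": [[[0,0,0,0,0,-0.03,0.04],[0,0,0,0,0,-0.055,0.04],[0,0,0,0,0,-0.055,0.04],[0,0,0.161,0,0,0,0.04],[0,0,0.161,0,0,0,0.04],[0,0,0.161,0,0,0,0.04],[0,0,0.161,0,0,0,0.04],[0,0,0.161,0,0,0,0.04],[0,0,0.161,0,0,0,0.04],[0,0,0.161,0,0,0,0.04],[0,0,0,0,0,0,0.04]]]}}

```text
t: 10.68
position: [0.5036, 0.3279, 0.1445]
eef_rot: [0.744, 0.669, -0.001, 0.0]
contact_force: [0.8, 0.0, -0.2]
finger_gap: 0.0492
gripper_force: 62.4
```

Request:
{"name": "play_rows", "arguments": {"targets": [[[0,0,0,-0.053,0.009,0,0.04],[0,0,0,-0.053,0.009,0,0.04],[0,0,0,-0.053,0.009,0,0.04],[0,0,0,-0.053,0.009,0,0.04],[0,0,0,-0.053,0.009,0,0.04],[0,0,0,0,0,0,0.04],[0,0,0,0,0,0,0.04]]]}}

```text
t: 11.55
position: [0.5202, 0.0603, 0.1449]
eef_rot: [0.744, 0.668, 0.0, -0.0]
contact_force: [-0.6, 0.3, -1.2]
finger_gap: 0.0491
gripper_force: 62.4
```

```bash
cat > cl.py <<'E'
from h import *
import sys
np.set_printoptions(precision=4,suppress=True)
s=arm.get_state(); f=eyes.grab_frame("wrist"); save(f,sys.argv[1]+".png"); W=world(f,s)
A=Ro.from_quat(s["eef_rot"]).as_matrix(); T=(W-s["position"])@A
np.savez("l.npz",W=W,C=f["color"],T=T)
print(s["t"],s["position"],A.round(3).tolist(),s["finger_gap"],s["gripper_force"])
for n,z in(("half_a_face",.038),("fixed_face",.038),("jaw_face",.038),("lever_post",.068),("lever_hinge",.068),("half_b_face",s["position"][2]+.018),("half_b_center",s["position"][2]+.018)):
    for r in eyes.place_of(f,n)[:2]: print(n,r["score"],r["pixel"],onz(f,r["pixel"],z,s), W[int(r["pixel"][0]),int(r["pixel"][1])])
E
python3 cl.py w5
```

```text
11.55 [0.5202 0.0603 0.1449] [[0.106, 0.994, -0.0], [0.994, -0.106, 0.001], [0.001, -0.0, -1.0]] 0.04913366741315585 62.38432556390762
half_a_face 0.96 [182.4, 490.2] [0.6437 0.0834 0.038 ] [0.6389 0.0855 0.0484]
fixed_face 0.69 [148.7, 492.2] [0.6446 0.1056 0.038 ] [0.6344 0.1081 0.0601]
jaw_face 0.76 [278.5, 482.0] [0.6393 0.0137 0.038 ] [0.6408 0.0125 0.0345]
jaw_face 0.68 [295.9, 308.5] [0.5123 0.0136 0.038 ] [0.5196 0.0709 0.1644]
half_b_face 0.83 [7.6, 106.6] [0.4681 0.1731 0.1629] [0.4075 0.2173 0.0274]
half_b_face 0.8 [293.8, 310.7] [0.5206 0.0706 0.1629] [0.5203 0.0704 0.1615]
half_b_center 0.97 [23.5, 94.5] [0.4632 0.1692 0.1629] [0.4071 0.2036 0.0468]
half_b_center 0.67 [319.7, 314.4] [0.5208 0.0596 0.1629] [0.5212 0.0653 0.1732]
```

View pics/w5.png

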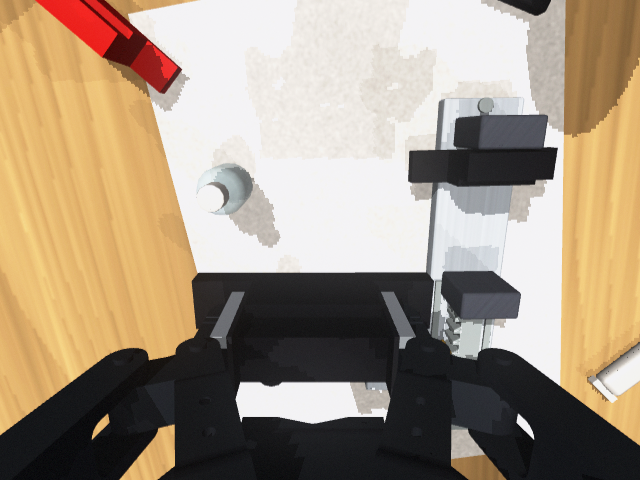

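```bash
python3 - <<'E'
import numpy as np,cv2
np.set_printoptions(precision=4,suppress=True)
d=np.load("l.npz");W,C,T=d["W"],d["C"].astype(int),d["T"]
u=np.mgrid[0:480,0:640]
def box(m,n):
    p=W[m][:,:2]; (c,s,a)=cv2.minAreaRect((p*1000).astype(np.float32)); print(n,m.sum(),np.round(c,1),np.round(s,1),round(a,2),"z",np.median(W[m][:,2]),"tool x",np.percentile(T[m][:,0],[1,99]),"y",np.percentile(T[m][:,1],[1,99]))
R=(u[1]>400)&(u[0]<340)
dark=C.max(-1)<75
ra=R&(u[0]<200)
box(ra&dark&(abs(W[...,2]-.025)<.004),"a foot")
box(ra&dark&(abs(W[...,2]-.0475)<.003),"a rebate")
box(ra&(abs(W[...,2]-.0605)<.003),"a top+fixed")
box(ra&dark&(C.max(-1)<35)&(abs(W[...,2]-.061)<.003),"a top")
box(R&(u[0]>250)&(abs(W[...,2]-.060)<.003),"jaw top")
b=(u[1]>425)&(u[1]<530)&(u[0]>95)&(u[0]<270)&(abs(W[...,2]-.015)<.003);box(b,"bed")
# bed side edges
for sg in(0,1):
    e=[]
    for r in range(190,265,5):
        c=np.where(b[r])[0]
        if len(c)>20:e.append(W[r,c[0] if sg==0 else c[-1]][:2])
    e=np.array(e);q=np.polyfit(e[:,1],e[:,0],1);print("edge",q,np.polyval(q,.05))
h=(abs(T[...,2]+.018+.023)<.006)|(abs(T[...,2]+.018)<.03)
h&=(abs(T[...,1])<.056)&(abs(T[...,0])<.02)&dark&(u[1]>180)&(u[1]<440)
for lo,hi in((-.046,-.036),(-.03,-.02),(-.006,.002)):
    k=h&(T[...,2]>lo)&(T[...,2]<hi)
    if k.sum()>5:print("held",lo,k.sum(),np.median(T[k][:,2]),np.percentile(T[k][:,0],[1,99]),np.percentile(T[k][:,1],[1,99]))
E
```

```text
a foot 1530 [644.8 104.5] [ 43.  100.7] 85.81 z 0.025684630635237342 tool x [0.0353 0.0759] y [0.0695 0.1691]
a rebate 603 [644.8 104.4] [43.1 50.4] 84.51 z 0.04772528845172773 tool x [0.0355 0.0772] y [0.0942 0.1436]
a top+fixed 4757 [645.2 106.6] [38.8 51.2] 84.14 z 0.06118919224749679 tool x [0.0406 0.0785] y [0.0946 0.1435]
a top 987 [644.3  97.1] [18.9 51.4] 85.17 z 0.06166743266227505 tool x [0.0405 0.059 ] y [0.0943 0.1444]
jaw top 1641 [635.3   3.4] [20.1 40.2] 83.49 z 0.060531909390032376 tool x [-0.0539 -0.0348] y [0.1009 0.1396]
bed 8009 [637.3  76. ] [127.7  66.6] 84.7 z 0.015697299636932754 tool x [-0.0341  0.0907] y [0.092 0.147]
edge [0.092  0.6075] 0.6120990651056811
edge [0.0937 0.6627] 0.6673428449308438
held -0.046 8655 -0.041107482458750275 [-0.0112  0.0103] [-0.0353  0.0353]
held -0.03 3832 -0.02692119610174726 [0.0049 0.0109] [-0.0368  0.0368]
held -0.006 3948 -0.004806562628480099 [-0.0089  0.0109] [-0.0497  0.0495]
```

Request:
{"name": "play_rows", "arguments": {"targets": [[[0,0,0,0.0055,0.04,0,0.04],[0,0,0,0.0055,0.04,0,0.04],[0,0,-0.008,0.0055,0.039,0,0.04],[0,0,0,0,0,0.03,0.04],[0,0,0,0,0,0.03,0.04],[0,0,0,0,0,0,0.04],[0,0,0,0,0,0,0.04]]]}}

```text
t: 12.82
position: [0.641, 0.0639, 0.0859]
eef_rot: [0.741, 0.671, 0.001, 0.0]
contact_force: [0.1, 0.9, 0.3]
finger_gap: 0.0489
gripper_force: 62.5
```

```bash
python3 cl.py w6; python3 - <<'E'
import numpy as np
np.set_printoptions(precision=4,suppress=True)
d=np.load("l.npz");W,C,T=d["W"],d["C"].astype(int),d["T"]
dark=C.max(-1)<75
for n,z in(("foot",.0255),("reb",.0475),("top",.0612)):
    k=dark&(abs(W[...,2]-z)<.003)&(T[...,0]>.012)&(T[...,0]<.042)&(abs(T[...,1])<.06)
    print(n,k.sum(),np.percentile(T[k][:,0],[.5,2,98]),np.percentile(T[k][:,1],[.5,2,98,99.5]))
    # skew: front edge vs y
    for y in(-.04,-.02,0,.02,.04):
        q=k&(abs(T[...,1]-y)<.004)
        if q.sum()>3: print("  ",y,T[q][:,0].min())
k=(abs(W[...,2]-.0605)<.003)&(T[...,0]<-.03)&(T[...,0]>-.08)&(abs(T[...,1])<.025); 
print(k.sum(), np.percentile(T[k][:,0],[2,98]) if k.sum() else 0)
E
```

```text
12.825 [0.641  0.0639 0.0859] [[0.099, 0.995, 0.001], [0.995, -0.099, 0.0], [0.001, 0.001, -1.0]] 0.04885234501837717 62.529813051223755
half_a_face 0.92 [228.6, 313.7] [0.6436 0.0827 0.038 ] [0.6438 0.0889 0.0607]
fixed_face 0.97 [185.5, 309.0] [0.6435 0.1061 0.038 ] [0.644  0.1095 0.0606]
fixed_face 0.49 [228.3, 312.5] [0.643 0.083 0.038] [0.6433 0.0891 0.0613]
lever_hinge 0.38 [220.0, 26.5] [0.5146 0.1076 0.068 ] [0.4777 0.1005 0.0214]
half_b_face 0.89 [293.5, 310.2] [0.6411 0.0744 0.1039] [0.641  0.0746 0.1039]
half_b_face 0.62 [217.9, 25.2] [0.5425 0.1139 0.1039] [0.4772 0.1022 0.0208]
half_b_center 0.68 [320.0, 312.2] [0.6407 0.0632 0.1039] [0.6412 0.069  0.115 ]
half_b_center 0.55 [185.6, 313.0] [0.6462 0.1151 0.1039] [0.6458 0.1093 0.0602]
foot 2815 [0.0191 0.0198 0.0413] [-0.0496 -0.0489  0.0491  0.0497]
   -0.04 0.01900248409037382
   0.04 0.020010298781008524
reb 284 [0.0191 0.0192 0.0414] [-0.0248 -0.0241  0.0242  0.0248]
   -0.02 0.019047015249642942
   0 0.01942845333857973
   0.02 0.01970811298519132
top 3861 [0.024  0.0244 0.0411] [-0.0247 -0.0239  0.024   0.0247]
   -0.02 0.023693206358497806
   0 0.024099764888672066
   0.02 0.024335651339541912
1080 [-0.0705 -0.0606]
```

View pics/w6.png

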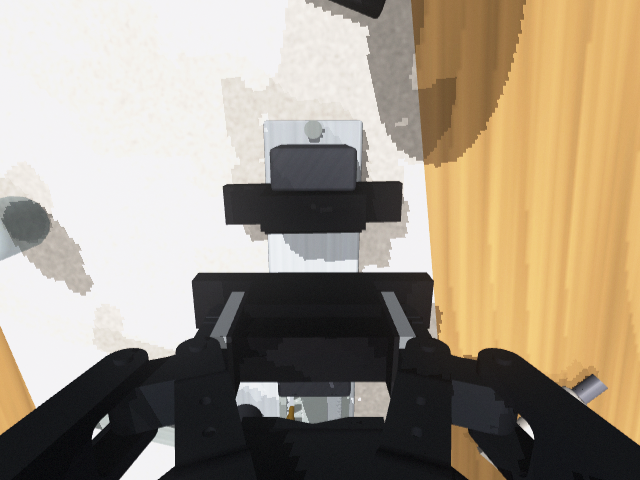

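Half a (px row 183–232) sits square ahead of the held half, ends in line to under 1 mm with an 8 mm face gap. Lowering now.

Request:
{"name": "play_rows", "arguments": {"targets": [[[0,0,0,0,0,0.03,0.04],[0,0,0,0,0,0.022,0.04],[0,0,0,0,0,0.01,0.04],[0,0,0,0,0,0,0.04],[0,0,0,0,0,0,0.04]]]}}

```text
t: 13.85
position: [0.6411, 0.0637, 0.0238]
eef_rot: [0.742, 0.671, 0.001, 0.0]
contact_force: [1.2, -0.9, -0.4]
finger_gap: 0.0494
gripper_force: 62.5
```

Request:
{"name": "play_rows", "arguments": {"targets": [[[0,0,0,0,0,0.003,0.04],[0,0,0,0,0,0,0.04]]]}}

```text
t: 14.1
position: [0.6408, 0.0635, 0.0205]
eef_rot: [0.742, 0.671, 0.001, 0.0]
contact_force: [0.5, 1.1, 0.6]
finger_gap: 0.0493
gripper_force: 62.5
```

Request:
{"name": "play_rows", "arguments": {"targets": [[[0,0,0,0,0,0.0006,0.04],[0,0,0,0,0,0,0.055],[0,0,0,0,0,0,0.068],[0,0,0,0,0,0,0.068],[0,0,0,0,0,0,0.068],[0,0,0,0,0,-0.02,0.068],[0,0,0,0,0,-0.05,0.068],[0,0,0,0,0,-0.05,0.068],[0,0,0,0,0,0,0.068],[0,0,0,0,0,0,0.068]]]}}

```text
t: 15.35
position: [0.6402, 0.0632, 0.1402]
eef_rot: [0.742, 0.671, 0.0, 0.0]
contact_force: [-0.1, -0.3, -0.1]
finger_gap: 0.0685
gripper_force: 0.0
```

```bash
python3 cl.py w7; python3 - <<'E'
import numpy as np,cv2
np.set_printoptions(precision=4,suppress=True)
d=np.load("l.npz");W,C,T=d["W"],d["C"].astype(int),d["T"]
dark=C.max(-1)<75
for n,z in(("foot",.0255),("reb",.0475),("top",.0612)):
  for lo,hi in((-.02,.015),(.016,.041)):
    k=dark&(abs(W[...,2]-z)<.003)&(T[...,0]>lo)&(T[...,0]<hi)&(abs(T[...,1])<.06)
    if k.sum()>5: print(n,k.sum(),np.percentile(T[k][:,0],[1,99]),np.percentile(T[k][:,1],[1,99]),cv2.minAreaRect((W[k][:,:2]*1000).astype(np.float32)))
E
```

```text
15.35 [0.6402 0.0632 0.1402] [[0.1, 0.995, 0.001], [0.995, -0.1, -0.0], [-0.0, 0.001, -1.0]] 0.06845257179043739 0.0
half_a_face 0.65 [208.1, 314.8] [0.6439 0.0823 0.038 ] [0.6435 0.0845 0.0481]
half_a_face 0.56 [200.3, 77.8] [0.486  0.1037 0.038 ] [0.4775 0.1025 0.0254]
fixed_face 0.71 [175.9, 312.6] [0.6446 0.104  0.038 ] [0.6445 0.107  0.0593]
jaw_face 0.57 [304.3, 314.7] [0.6367 0.0114 0.038 ] [0.6363 0.0126 0.0398]
jaw_face 0.56 [207.3, 312.8] [0.6426 0.083  0.038 ] [0.6422 0.085  0.0471]
lever_post 0.8 [377.8, 97.2] [ 0.485  -0.0137  0.068 ] [0.5882 0.0801 0.2106]
lever_hinge 0.83 [412.2, 245.5] [ 0.5813 -0.0518  0.068 ] [ 0.5611 -0.1073  0.0006]
lever_hinge 0.29 [376.7, 500.5] [ 0.7588 -0.0409  0.068 ] [0.6908 0.0649 0.2037]
half_b_face 0.74 [221.8, 311.8] [0.6438 0.1015 0.1582] [0.6404 0.0738 0.0387]
half_b_center 0.9 [237.5, 313.9] [0.6439 0.0956 0.1582] [0.6412 0.0689 0.062 ]
foot 1974 [-0.0106  0.0109] [-0.0488  0.05  ] ((641.0172729492188, 63.16276931762695), (22.182037353515625, 99.88663482666016), 84.32027435302734)
foot 1816 [0.02   0.0409] [-0.0486  0.0501] ((644.1661376953125, 93.37026977539062), (21.288366317749023, 99.7121353149414), 84.30899810791016)
reb 736 [0.0055 0.0109] [-0.024  0.025] ((641.7809448242188, 71.33272552490234), (5.775515556335449, 49.672306060791016), 84.4682388305664)
reb 252 [0.0198 0.0223] [-0.0237  0.0255] ((643.39794921875, 84.05915832519531), (2.5423214435577393, 49.69588088989258), 85.17747497558594)
top 2102 [-0.011   0.0059] [-0.0238  0.025 ] ((640.5540161132812, 60.511573791503906), (17.739015579223633, 50.01519775390625), 84.21022033691406)
top 2168 [0.0248 0.0407] [-0.0239  0.0251] ((644.03173828125, 95.69277954101562), (16.363847732543945, 50.13317108154297), 84.20220947265625)
```

Both halves now stand on the bed: 9 mm face gap, ends within 0.3 mm, yaw within 0.1°. Moving to the lever.

Request:
{"name": "play_rows", "arguments": {"targets": [[[0,0,0,-0.0183,-0.0518,0,0.0],[0,0,0,-0.0183,-0.0518,0,0.0],[0,0,0,-0.0183,-0.0518,0,0.0],[0,0,0,0,0,0,0.0],[0,0,0,0,0,0.03,0.0],[0,0,0,0,0,0,0.0]]]}}

```text
t: 16.5
position: [0.4799, 0.0245, 0.1082]
eef_rot: [0.741, 0.671, -0.001, -0.001]
contact_force: [-0.7, -0.2, -0.1]
finger_gap: -0.0
gripper_force: 0.0
```

```bash
python3 cl.py w8; python3 - <<'E'
import sys
from h import *
np.set_printoptions(precision=4,suppress=True)
T=np.load("l.npz")["T"]
k=(abs(T[...,1])<.03)&(abs(T[...,0])<.02)&(T[...,2]>-.05)&(T[...,2]<.02)
t=T[k]; print("tip z",np.percentile(t[:,2],[95,99.5,100]),np.percentile(t[t[:,2]>-.03][:,1],[1,99]),np.percentile(t[t[:,2]>-.03][:,0],[1,99]))
for c in("top","scene"):
    f=eyes.grab_frame(c)
    for n in("lever_post","lever_hinge","jaw_face"):
        for r in eyes.place_of(f,n)[:1]: print(c,n,r["score"],onz(f,r["pixel"],.038 if n=="jaw_face" else .068))
    for r in eyes.trace(f,"lever_post")[:1]: print(r["score"],r["pixel"])
    W=world(f);q=(abs(W[...,0]-.483)<.03)&(abs(W[...,1]+.013)<.03)&(W[...,2]>.07)&(W[...,2]<.1)
    if q.sum(): print(c,"post pts",q.sum(),W[q].mean(0),W[q].min(0),W[q].max(0))
E
```

```text
16.5 [0.4799 0.0245 0.1082] [[0.099, 0.995, -0.003], [0.995, -0.099, -0.0], [-0.0, -0.003, -1.0]] -4.2113897881548065e-05 0.0
half_a_face 0.63 [125.1, 595.0] [0.6434 0.0811 0.038 ] [0.6594 0.0798 0.0154]
fixed_face 0.97 [77.5, 602.9] [0.6451 0.1056 0.038 ] [0.628  0.1047 0.0614]
jaw_face 0.82 [245.6, 575.3] [0.6389 0.0111 0.038 ] [0.6364 0.0127 0.0413]
lever_hinge 0.71 [372.2, 502.4] [ 0.5832 -0.0515  0.068 ] [ 0.6093 -0.0915  0.0152]
lever_hinge 0.54 [222.9, 541.8] [0.6001 0.0365 0.068 ] [0.6303 0.0214 0.0157]
half_b_face 0.92 [137.3, 589.8] [0.5799 0.0825 0.1262] [0.6557 0.073  0.0165]
half_b_center 0.84 [156.1, 590.3] [0.5807 0.0762 0.1262] [0.6251 0.0676 0.0628]
tip z [-0.0171 -0.0137 -0.0128] [-0.0133  0.0132] [0.0057 0.011 ]
top lever_hinge 0.51 [ 0.583 -0.044  0.068]
top jaw_face 0.75 [0.6343 0.0014 0.038 ]
0.66 [243.8, 358.2]
scene lever_post 0.58 [ 0.4868 -0.0065  0.068 ]
scene lever_hinge 0.81 [ 0.5791 -0.0532  0.068 ]
scene jaw_face 0.78 [0.6401 0.0121 0.038 ]
0.86 [220.4, 286.9]
scene post pts 95 [ 0.4909 -0.0095  0.083 ] [ 0.4754 -0.0209  0.0708] [ 0.5005 -0.0011  0.0906]
```

Request:
{"name": "play_rows", "arguments": {"targets": [[[0,0,0,0,0.002,0.035,0.0],[0,0,0,0,0,0.032,0.0],[0,0,0,0,0,0,0.0],[0,0,0,-0.01,0,0,0.0],[0,0,0,-0.01,0,0,0.0],[0,0,0,-0.01,0,0,0.0],[0,0,0,0,0,0,0.0]]]}}

```text
t: 18.27
position: [0.4793, -0.0071, 0.0428]
eef_rot: [0.742, 0.67, 0.0, 0.0]
contact_force: [-1.4, 2.4, 1.1]
finger_gap: 0.0002
gripper_force: 1.1
```

Request:
{"name": "play_rows", "arguments": {"targets": [[[0,0,0,-0.01,0,0,0.0],[0,0,0,-0.01,0,0,0.0],[0,0,0,-0.01,0,0,0.0],[0,0,0,0,0,0,0.0]]]}}

```text
t: 18.77
position: [0.4758, -0.0361, 0.0424]
eef_rot: [0.742, 0.67, -0.0, -0.0]
contact_force: [-3.2, 3.7, 1.5]
finger_gap: -0.0004
gripper_force: 2.0
```

```bash
cat > chk.py <<'E'
from h import *
import sys
np.set_printoptions(precision=4,suppress=True)
s=arm.get_state(); print(s["t"],s["position"],s["contact_force"])
f=eyes.grab_frame("scene"); save(f,sys.argv[1]+".png"); W=world(f); C=f["color"].astype(int)
for n,z in(("lever_post",.068),("jaw_face",.038),("half_b_face",.038),("half_a_face",.038)):
    for r in eyes.place_of(f,n)[:4]:
        w=onz(f,r["pixel"],z)
        if abs(w[0]-.56)<.12 and abs(w[1])<.12: print(n,round(r["score"],2),w)
# top surface profile along clamp x, z>.055
o=np.array([.642,.063]);ex=np.array([.099,.995]);ey=np.array([-.995,.099])
P=W.reshape(-1,3); u=(P[:,:2]-o)@ex; v=(P[:,:2]-o)@ey
k=(abs(v)<.019)&(P[:,2]>.052)&(P[:,2]<.07)&(abs(u)<.1)
h,e=np.histogram(u[k],bins=np.arange(-.09,.09,.003)); print("top u:",[(round(1000*a),int(c)) for a,c in zip(e,h) if c>0])
E
python3 chk.py s1
```

```text
18.775 [ 0.4758 -0.0361  0.0424] [-3.1934  3.674   1.4638]
lever_post 0.7 [ 0.4893 -0.0538  0.068 ]
jaw_face 0.62 [0.6413 0.0177 0.038 ]
half_b_face 0.87 [0.6417 0.0729 0.038 ]
half_a_face 0.97 [0.64   0.0862 0.038 ]
top u: [(-69, 1), (-66, 8), (-63, 23), (-60, 19), (-57, 20), (-54, 23), (-51, 18), (-48, 38), (-45, 2), (-12, 9), (-9, 16), (-6, 27), (-3, 20), (0, 22), (3, 18), (6, 34), (24, 6), (27, 21), (30, 22), (33, 24), (36, 21), (39, 21), (42, 29), (45, 20), (48, 24), (51, 23), (54, 24), (57, 22), (60, 25), (63, 31)]
```

Request:
{"name": "play_rows", "arguments": {"targets": [[[0,0,0,-0.008,0,0,0.0],[0,0,0,-0.006,0,0,0.0],[0,0,0,0,0,0,0.0]]]}}

```text
t: 19.4
position: [0.4762, -0.0491, 0.0424]
eef_rot: [0.741, 0.671, 0.001, 0.001]
contact_force: [0.7, 4.9, -1.3]
finger_gap: -0.0001
gripper_force: 2.2
```

```bash
python3 chk.py s2
```

```text
19.4 [ 0.4762 -0.0491  0.0424] [ 0.6586  4.8991 -1.2867]
lever_post 0.85 [ 0.4853 -0.0623  0.068 ]
lever_post 0.74 [0.6672 0.0364 0.068 ]
lever_post 0.5 [0.6689 0.0763 0.068 ]
jaw_face 0.95 [0.6336 0.0159 0.038 ]
jaw_face 0.51 [0.6723 0.0377 0.038 ]
half_b_face 0.85 [0.648  0.0737 0.038 ]
half_a_face 0.68 [0.6346 0.0838 0.038 ]
half_a_face 0.22 [0.5004 0.1084 0.038 ]
top u: [(-66, 2), (-63, 15), (-60, 25), (-57, 15), (-54, 19), (-51, 21), (-48, 23), (-45, 32), (-12, 5), (-9, 20), (-6, 20), (-3, 23), (0, 19), (3, 26), (6, 30), (24, 4), (27, 23), (30, 23), (33, 18), (36, 22), (39, 21), (42, 28), (45, 19), (48, 21), (51, 26), (54, 17), (57, 28), (60, 24), (63, 32)]
```

Request:
{"name": "play_rows", "arguments": {"targets": [[[0,0,0,0.034,0,0,0.0],[0,0,0,0.034,0,0,0.0],[0,0,0,0,0,0,0.0],[0,0,0,0,0,0,0.0],[0,0,0,-0.017,0,0,0.0],[0,0,0,-0.017,0,0,0.0],[0,0,0,-0.017,0,0,0.0],[0,0,0,-0.017,0,0,0.0],[0,0,0,0,0,0,0.0]]]}}

```text
t: 20.78
position: [0.4747, -0.0515, 0.0425]
eef_rot: [0.743, 0.67, 0.0, 0.0]
contact_force: [-0.7, 4.4, 2.5]
finger_gap: 0.0
gripper_force: 1.4
```

```bash
python3 chk.py s3
```

```text
20.775 [ 0.4747 -0.0515  0.0425] [-0.7363  4.4152  2.5162]
lever_post 0.77 [ 0.4829 -0.0633  0.068 ]
jaw_face 0.74 [0.6357 0.0254 0.038 ]
half_b_face 0.96 [0.6439 0.0736 0.038 ]
half_a_face 0.9 [0.6365 0.0867 0.038 ]
top u: [(-54, 7), (-51, 18), (-48, 24), (-45, 20), (-42, 21), (-39, 21), (-36, 27), (-33, 18), (-12, 6), (-9, 22), (-6, 21), (-3, 19), (0, 23), (3, 21), (6, 32), (24, 10), (27, 18), (30, 20), (33, 27), (36, 20), (39, 27), (42, 25), (45, 17), (48, 22), (51, 25), (54, 23), (57, 24), (60, 20), (63, 36)]
```

Request:
{"name": "play_rows", "arguments": {"targets": [[[0,0,0,0.034,0,0,0.0],[0,0,0,0.034,0,0,0.0],[0,0,0,0,0,0,0.0],[0,0,0,0,0,0,0.0],[0,0,0,-0.017,0,0,0.0],[0,0,0,-0.017,0,0,0.0],[0,0,0,-0.017,0,0,0.0],[0,0,0,-0.017,0,0,0.0],[0,0,0,0,0,0,0.0]]]}}

```text
t: 22.15
position: [0.4748, -0.0514, 0.0425]
eef_rot: [0.743, 0.67, 0.0, 0.0]
contact_force: [-0.6, 3.4, 1.5]
finger_gap: 0.0001
gripper_force: 1.3
```

Request:
{"name": "play_rows", "arguments": {"targets": [[[0,0,0,0.034,0,0,0.0],[0,0,0,0.034,0,0,0.0],[0,0,0,0,0,0,0.0],[0,0,0,0,0,0,0.0],[0,0,0,-0.017,0,0,0.0],[0,0,0,-0.017,0,0,0.0],[0,0,0,-0.017,0,0,0.0],[0,0,0,-0.017,0,0,0.0],[0,0,0,0,0,0,0.0]]]}}

```text
t: 23.28
position: [0.4747, -0.0514, 0.0425]
eef_rot: [0.743, 0.67, 0.0, 0.0]
contact_force: [0.1, 3.7, 3.5]
finger_gap: 0.0002
gripper_force: 1.5
```

```bash
python3 chk.py s4
```

```text
23.275 [ 0.4747 -0.0514  0.0425] [0.1446 3.74   3.4631]
lever_post 0.72 [ 0.4814 -0.0682  0.068 ]
half_b_face 0.69 [0.6417 0.0744 0.038 ]
half_b_face 0.65 [0.6763 0.0365 0.038 ]
half_a_face 0.65 [0.6361 0.09   0.038 ]
top u: [(-33, 12), (-30, 23), (-27, 20), (-24, 26), (-21, 18), (-18, 27), (-15, 28), (-12, 7), (-9, 23), (-6, 19), (-3, 24), (0, 22), (3, 25), (6, 29), (24, 7), (27, 22), (30, 22), (33, 19), (36, 21), (39, 29), (42, 24), (45, 14), (48, 29), (51, 20), (54, 22), (57, 24), (60, 28), (63, 29), (66, 1)]
```

Request:
{"name": "play_rows", "arguments": {"targets": [[[0,0,0,0.034,0,0,0.0],[0,0,0,0.034,0,0,0.0],[0,0,0,0,0,0,0.0],[0,0,0,0,0,0,0.0],[0,0,0,-0.014,0,0,0.0],[0,0,0,-0.014,0,0,0.0],[0,0,0,-0.014,0,0,0.0],[0,0,0,0,0,0,0.0]]]}}

```text
t: 24.52
position: [0.4761, -0.0258, 0.0422]
eef_rot: [0.743, 0.67, -0.001, -0.0]
contact_force: [-2.2, 3.8, 1.2]
finger_gap: -0.0004
gripper_force: 1.6
```

Request:
{"name": "play_rows", "arguments": {"targets": [[[0,0,0,-0.01,0,0,0.0],[0,0,0,0,0,0,0.0]]]}}

```text
t: 24.78
position: [0.4758, -0.034, 0.0422]
eef_rot: [0.742, 0.67, -0.0, -0.0]
contact_force: [-2.7, 4.0, 2.4]
finger_gap: -0.0
gripper_force: 2.1
```

Request:
{"name": "play_rows", "arguments": {"targets": [[[0,0,0,-0.008,0,0,0.0],[0,0,0,0,0,0,0.0]]]}}

```text
t: 25.02
position: [0.4756, -0.0414, 0.0423]
eef_rot: [0.742, 0.671, 0.0, -0.0]
contact_force: [-2.4, 5.0, 0.3]
finger_gap: 0.0003
gripper_force: 2.4
```

Request:
{"name": "play_rows", "arguments": {"targets": [[[0,0,0,-0.008,0,0,0.0],[0,0,0,0,0,0,0.0]]]}}

```text
t: 25.28
position: [0.4759, -0.0491, 0.0424]
eef_rot: [0.742, 0.671, 0.001, 0.0]
contact_force: [0.4, 5.8, 0.6]
finger_gap: -0.0
gripper_force: 2.7
```

```bash
python3 chk.py s5
```

```text
25.275 [ 0.4759 -0.0491  0.0424] [0.354  5.7546 0.5785]
lever_post 0.8 [ 0.4813 -0.0739  0.068 ]
jaw_face 0.6 [0.6441 0.0543 0.038 ]
jaw_face 0.53 [ 0.5529 -0.0599  0.038 ]
half_b_face 0.9 [0.6522 0.0869 0.038 ]
half_a_face 0.65 [0.6365 0.0844 0.038 ]
top u: [(-27, 1), (-24, 14), (-21, 21), (-18, 19), (-15, 25), (-12, 21), (-9, 23), (-6, 15), (-3, 24), (0, 22), (3, 24), (6, 17), (9, 25), (12, 31), (15, 2), (24, 5), (27, 21), (30, 22), (33, 23), (36, 23), (39, 23), (42, 29), (45, 18), (48, 21), (51, 23), (54, 24), (57, 25), (60, 26), (63, 27)]
```

Request:
{"name": "play_rows", "arguments": {"targets": [[[0,0,0,0.034,0,0,0.0],[0,0,0,0.034,0,0,0.0],[0,0,0,0,0,0,0.0],[0,0,0,0,0,0,0.0],[0,0,0,-0.01,0,0,0.0],[0,0,0,-0.01,0,0,0.0],[0,0,0,-0.006,0,0,0.0],[0,0,0,0,0,0,0.0]]]}}

```text
t: 26.52
position: [0.4781, -0.0081, 0.0423]
eef_rot: [0.742, 0.67, -0.0, -0.001]
contact_force: [-2.1, 4.6, 3.0]
finger_gap: -0.0002
gripper_force: 1.9
```

Request:
{"name": "play_rows", "arguments": {"targets": [[[0,0,0,-0.004,0,0,0.0],[0,0,0,0,0,0,0.0]]]}}

```text
t: 26.78
position: [0.4775, -0.0115, 0.0422]
eef_rot: [0.742, 0.671, -0.0, -0.001]
contact_force: [-2.7, 5.2, 1.8]
finger_gap: -0.0003
gripper_force: 2.5
```

Request:
{"name": "play_rows", "arguments": {"targets": [[[0,0,0,-0.003,0,0,0.0],[0,0,0,0,0,0,0.0]]]}}

```text
t: 27.02
position: [0.477, -0.0143, 0.0422]
eef_rot: [0.742, 0.671, -0.0, -0.001]
contact_force: [-2.9, 4.9, 3.0]
finger_gap: -0.0004
gripper_force: 2.7
```

Request:
{"name": "play_rows", "arguments": {"targets": [[[0,0,0,-0.003,0,0,0.0],[0,0,0,0,0,0,0.0]]]}}

```text
t: 27.28
position: [0.4767, -0.0173, 0.0422]
eef_rot: [0.742, 0.671, -0.0, -0.001]
contact_force: [-3.5, 6.4, 2.6]
finger_gap: -0.0
gripper_force: 2.7
```

Request:
{"name": "play_rows", "arguments": {"targets": [[[0,0,0,-0.002,0,0,0.0],[0,0,0,0,0,0,0.0]]]}}

```text
t: 27.52
position: [0.4764, -0.0192, 0.0422]
eef_rot: [0.742, 0.671, -0.0, -0.001]
contact_force: [-4.2, 5.3, 4.0]
finger_gap: 0.0001
gripper_force: 2.6
```

Request:
{"name": "play_rows", "arguments": {"targets": [[[0,0,0,-0.002,0,0,0.0],[0,0,0,0,0,0,0.0]]]}}

```text
t: 27.78
position: [0.4762, -0.0212, 0.0421]
eef_rot: [0.742, 0.671, -0.0, -0.001]
contact_force: [-3.2, 6.6, 2.5]
finger_gap: -0.0
gripper_force: 2.8
```

Request:
{"name": "play_rows", "arguments": {"targets": [[[0,0,0,-0.002,0,0,0.0],[0,0,0,0,0,0,0.0]]]}}

```text
t: 28.02
position: [0.476, -0.0232, 0.0421]
eef_rot: [0.742, 0.671, -0.0, -0.001]
contact_force: [-2.8, 6.2, 2.0]
finger_gap: -0.0
gripper_force: 2.7
```

Request:
{"name": "play_rows", "arguments": {"targets": [[[0,0,0,-0.002,0,0,0.0],[0,0,0,0,0,0,0.0]]]}}

```text
t: 28.28
position: [0.4758, -0.0247, 0.0422]
eef_rot: [0.741, 0.671, -0.0, -0.001]
contact_force: [-3.3, 6.9, 2.0]
finger_gap: 0.0
gripper_force: 3.1
```

```bash
python3 chk.py s6
```

```text
28.275 [ 0.4758 -0.0247  0.0422] [-3.3466  6.8904  1.9606]
lever_post 0.96 [ 0.4853 -0.0421  0.068 ]
jaw_face 0.77 [0.6442 0.0659 0.038 ]
jaw_face 0.18 [0.6332 0.106  0.038 ]
half_b_face 0.69 [0.6463 0.1097 0.038 ]
half_a_face 0.76 [0.6357 0.0901 0.038 ]
top u: [(-21, 4), (-18, 20), (-15, 19), (-12, 25), (-9, 19), (-6, 23), (-3, 20), (0, 18), (3, 22), (6, 19), (9, 21), (12, 19), (15, 31), (18, 14), (24, 1), (27, 16), (30, 22), (33, 23), (36, 24), (39, 21), (42, 24), (45, 23), (48, 24), (51, 22), (54, 23), (57, 28), (60, 20), (63, 29), (66, 1)]
```

Request:
{"name": "play_rows", "arguments": {"targets": [[[0,0,0,-0.002,0,0,0.0],[0,0,0,0,0,0,0.0]]]}}

```text
t: 28.78
position: [0.4756, -0.0261, 0.0421]
eef_rot: [0.741, 0.671, 0.0, -0.002]
contact_force: [-4.5, 9.1, 2.4]
finger_gap: -0.0001
gripper_force: 3.6
```

Request:
{"name": "play_rows", "arguments": {"targets": [[[0,0,0,-0.002,0,0,0.0],[0,0,0,0,0,0,0.0]]]}}

```text
t: 29.02
position: [0.4753, -0.0278, 0.0422]
eef_rot: [0.741, 0.671, 0.0, -0.002]
contact_force: [-4.4, 8.8, 3.2]
finger_gap: 0.0003
gripper_force: 3.7
```

Request:
{"name": "play_rows", "arguments": {"targets": [[[0,0,0,-0.002,0,0,0.0],[0,0,0,0,0,0,0.0]]]}}

```text
t: 29.28
position: [0.4751, -0.0293, 0.0422]
eef_rot: [0.741, 0.672, 0.0, -0.002]
contact_force: [-4.6, 10.3, 3.0]
finger_gap: -0.0001
gripper_force: 4.0
```

Request:
{"name": "play_rows", "arguments": {"targets": [[[0,0,0,-0.002,0,0,0.0],[0,0,0,0,0,0,0.0]]]}}

```text
t: 29.52
position: [0.4749, -0.0307, 0.0421]
eef_rot: [0.741, 0.672, 0.001, -0.002]
contact_force: [-4.6, 11.2, 3.6]
finger_gap: 0.0002
gripper_force: 5.9
```

Request:
{"name": "play_rows", "arguments": {"targets": [[[0,0,0,-0.002,0,0,0.0],[0,0,0,0,0,0,0.0]]]}}

```text
t: 29.78
position: [0.4747, -0.0322, 0.0421]
eef_rot: [0.741, 0.672, 0.001, -0.002]
contact_force: [-4.4, 11.8, 3.2]
finger_gap: 0.0003
gripper_force: 6.3
```

```bash
python3 chk.py s7
```

```text
29.775 [ 0.4747 -0.0322  0.0421] [-4.4427 11.7827  3.174 ]
lever_post 0.65 [ 0.4832 -0.0474  0.068 ]
jaw_face 0.72 [0.6431 0.0634 0.038 ]
half_b_face 0.95 [0.6466 0.0883 0.038 ]
half_a_face 0.95 [0.6424 0.0928 0.038 ]
top u: [(-21, 2), (-18, 23), (-15, 22), (-12, 18), (-9, 23), (-6, 21), (-3, 21), (0, 22), (3, 18), (6, 25), (9, 19), (12, 19), (15, 30), (18, 11), (27, 17), (30, 24), (33, 21), (36, 17), (39, 24), (42, 30), (45, 21), (48, 25), (51, 26), (54, 23), (57, 26), (60, 21), (63, 34)]
```

Request:
{"name": "play_rows", "arguments": {"targets": [[[0,0,0,-0.003,0,0,0.0],[0,0,0,0,0,0,0.0]]]}}

```text
t: 30.28
position: [0.4745, -0.0346, 0.0422]
eef_rot: [0.741, 0.672, 0.001, -0.002]
contact_force: [-4.4, 14.3, 3.4]
finger_gap: -0.0001
gripper_force: 6.7
```

Request:
{"name": "play_rows", "arguments": {"targets": [[[0,0,0,-0.003,0,0,0.0],[0,0,0,0,0,0,0.0]]]}}

```text
t: 30.52
position: [0.4743, -0.038, 0.0422]
eef_rot: [0.741, 0.672, 0.001, -0.002]
contact_force: [-4.6, 12.4, 3.2]
finger_gap: 0.0
gripper_force: 5.9
```

```bash
python3 chk.py s8; python3 -c "
import cv2
a=cv2.imread('pics/s8.png')[170:320,230:380];cv2.imwrite('pics/s8c.png',cv2.resize(a,(600,600),interpolation=2))"
```

```text
30.525 [ 0.4743 -0.038   0.0422] [-4.6136 12.4409  3.1722]
lever_post 0.72 [ 0.474  -0.0599  0.068 ]
lever_post 0.38 [0.6745 0.1196 0.068 ]
lever_post 0.15 [ 0.5796 -0.0552  0.068 ]
jaw_face 0.65 [0.6401 0.0612 0.038 ]
half_b_face 0.64 [0.6503 0.091  0.038 ]
half_a_face 0.73 [0.6317 0.0849 0.038 ]
half_a_face 0.58 [0.6751 0.0402 0.038 ]
top u: [(-21, 4), (-18, 23), (-15, 18), (-12, 24), (-9, 19), (-6, 18), (-3, 26), (0, 14), (3, 21), (6, 22), (9, 24), (12, 22), (15, 29), (18, 17), (27, 15), (30, 26), (33, 20), (36, 20), (39, 20), (42, 29), (45, 22), (48, 26), (51, 22), (54, 20), (57, 28), (60, 23), (63, 30)]
```

View pics/s8c.png

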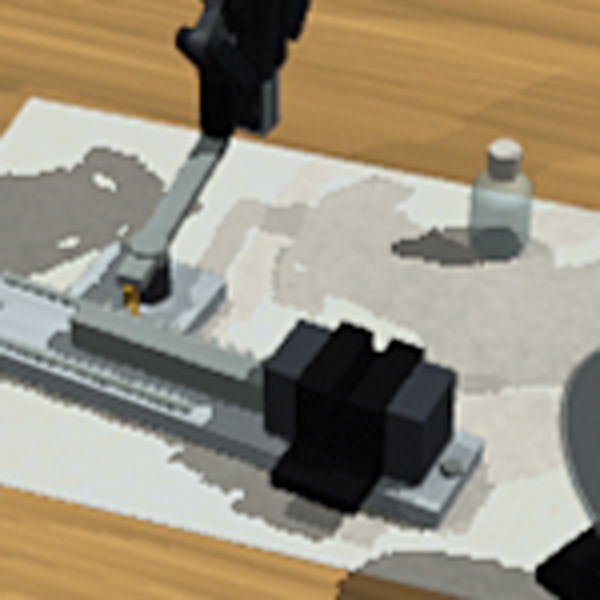

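The crop shows both halves closed between the jaws with no visible gap, and the lever swung well over. I'll let it spring back and inspect from above.

Request:
{"name": "play_rows", "arguments": {"targets": [[[0,0,0,0.03,0,0,0.0],[0,0,0,0.03,0,0,0.0],[0,0,0,0,0,-0.05,0.0],[0,0,0,0,0,-0.05,0.0],[0,0,0,0,0.05,0,0.0],[0,0,0,0,0.05,0,0.0],[0,0,0,0,0,0,0.0],[0,0,0,0,0,0,0.0]]]}}

```text
t: 31.78
position: [0.58, 0.0068, 0.1417]
eef_rot: [0.742, 0.67, -0.001, -0.0]
contact_force: [-1.2, -0.2, -0.8]
finger_gap: -0.0002
gripper_force: 0.0
```

```bash
cat > v.py <<'E'
import numpy as np,cv2
np.set_printoptions(precision=4,suppress=True)
d=np.load("l.npz");W,C,T=d["W"],d["C"].astype(int),d["T"]
o=np.array([.642,.063]);a=np.radians(84.3);ex=np.array([np.cos(a),np.sin(a)]);ey=np.array([-np.sin(a),np.cos(a)])
u=(W[...,:2]-o)@ex;v=(W[...,:2]-o)@ey; z=W[...,2]
reg=(abs(v)<.06)&(u>-.06)&(u<.08)&(z>.01)&(z<.07)
lum=C.max(-1)
for y in(-.012,0,.012):
    k=reg&(abs(v-y)<.003)&(z>.057)
    uu=np.sort(u[k]); j=np.where(np.diff(uu)>.003)[0]
    print("v",y,"top span",uu[0],uu[-1],"breaks",[(round(uu[i],4),round(uu[i+1],4)) for i in j])
    h=[int(np.median(lum[k&(abs(u-b)<.001)])) if (k&(abs(u-b)<.001)).any() else -1 for b in np.arange(-.03,.05,.002)]; print(h)
k=reg&(abs(z-.0475)<.003)&(abs(v)<.025); print("rebate u",np.percentile(u[k],[1,99]))
k=reg&(abs(z-.0255)<.003)&(lum<75)&(abs(v)>.03); print("feet u",np.percentile(u[k],[1,99]))
for lo,hi in((-.005,.0175),(.0205,.045)):
    q=reg&(abs(z-.0255)<.003)&(lum<75)&(u>lo)&(u<hi)
    if q.sum(): print(" foot",q.sum(),"v",np.percentile(v[q],[.5,99.5]))
E
python3 cl.py w9; python3 v.py
```

```text
31.775 [0.58   0.0068 0.1417] [[0.101, 0.995, -0.002], [0.995, -0.101, -0.001], [-0.001, -0.002, -1.0]] -0.00019899825722659393 0.0
half_a_face 0.91 [108.1, 399.0] [0.6429 0.0841 0.038 ] [0.6408 0.0839 0.0475]
fixed_face 0.76 [73.3, 402.4] [0.6458 0.1043 0.038 ] [0.6402 0.1019 0.0617]
fixed_face 0.64 [312.7, 572.8] [ 0.7648 -0.072   0.038 ] [ 0.7816 -0.0859  0.0129]
jaw_face 0.94 [142.9, 399.6] [0.6425 0.0627 0.038 ] [0.6372 0.0645 0.0606]
lever_post 0.65 [292.5, 167.1] [ 0.4841 -0.0135  0.068 ] [ 0.4922 -0.0062  0.0856]
lever_hinge 0.53 [127.0, 389.7] [0.6307 0.0736 0.068 ] [0.6316 0.0736 0.0617]
half_b_face 0.83 [103.9, 398.3] [0.6162 0.0819 0.1597] [0.6403 0.0868 0.0479]
half_b_center 0.8 [124.5, 400.7] [0.6168 0.0753 0.1597] [0.6382 0.0746 0.0609]
v -0.012 top span -0.020511630430162082 0.06333574357315863 breaks [(np.float64(0.0161), np.float64(0.0264))]
[-1, -1, -1, -1, -1, 72, 83, 82, 82, 81, 81, 80, 81, 81, 77, 31, 29, 29, 29, 28, 28, 28, 27, 28, -1, -1, -1, -1, 24, 28, 28, 32, 32, 33, 33, 33, 35, 41, 81, 82]
v 0 top span -0.020479311559711607 0.06342639808318667 breaks [(np.float64(0.0162), np.float64(0.0263))]
[-1, -1, -1, -1, -1, 71, 82, 82, 81, 81, 81, 81, 70, 69, 68, 29, 28, 27, 27, 27, 26, 27, 26, 26, -1, -1, -1, -1, 22, 26, 27, 28, 29, 29, 31, 31, 32, 44, 68, 70]
v 0.012 top span -0.02042736179425809 0.0634425967879907 breaks [(np.float64(0.0162), np.float64(0.0264))]
[-1, -1, -1, -1, -1, 63, 83, 83, 83, 72, 71, 70, 71, 71, 69, 33, 33, 33, 31, 28, 27, 27, 27, 27, -1, -1, -1, -1, 23, 27, 28, 29, 29, 30, 31, 31, 32, 45, 68, 70]
rebate u [-0.0126  0.0561]
feet u [0.     0.0427]
 foot 1577 v [-0.0487  0.051 ]
 foot 2212 v [-0.0488  0.0504]
```

The outer jaw span measures 83.9 mm, against 84 mm for two 20 mm jaws plus two 22 mm halves. The ends are in line, the lever is back at rest, and the arm is clear. Handing in.

```bash
python3 -c "
from workcell import arm
print(arm.finish_job())"
```

```text
the job is handed in; nothing more can be done
None
```

I handed the job in at about 32 s: the two halves are clamped between the jaws (measured tight to about 0.1 mm, ends in line) and the lever is back at rest. On the last stroke the lever force rose to about 15 N and the jaw stopped, but the lever kept giving a little rather than stopping dead, so how firm it went is less certain.

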